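Reverse the slicer's blade cassette and set its thickness

ROBOT

A 6-joint arm with a two-finger parallel gripper is mounted at the origin on a cart in front of the work surface, level with it; the furniture and walls round the work are solid. World frame = base frame: x ahead of the robot, y to its left, z up, the work surface at z = 0. Lengths are in m, angles in degrees, forces in N, time in s.
With the tool pointing down it reaches from about 0.3 to 0.75 m from the base axis. Payload 8.5 kg.
Tool frame: the origin (TCP) lies at the very end of the fingers, on their centre line; the grasp point (between the pads) lies 19 mm behind it; z points along the fingers, y is the line along which they close (so a half turn about z gives the same grasp; the last joint's range is limited). The gripper opens to 85 mm and grips with 20 to 120 N. Pads are 22 mm wide; open, the fingers measure 114 mm over their backs; the gripper's body (76 mm by 85 mm) begins 54 mm behind the grasp point. The pads swing forward as they close: fully open they stand 13 mm farther back than shut.
Start: joints at [-79.544, 21.807, 74.336, -0, 83.858, -12.336], TCP at [0.213, -0.507, 0.231] pointing down, gripper open.
Joint ranges: [-178.18, 178.18], [-50.72, 133.34], [12.68, 142.11], [-81.47, 261.47], [9.98, 163.14], [-165.26, 165.26]. Speed limits (degrees/s): [136.94, 136.94, 180, 180, 180, 180].

INTERFACE

Orientations are given as a 3x3 rotation matrix whose columns are the frame's x, y, z axes.
In Python, from rig import env, optics, spotter gives the robot as it stands.
- The arm moves only by the shell command python3 -m crank 'ROWS' [FORCE]. ROWS is JSON, one flat list of numbers, 5 for each row, row after row: the finger opening in cm, from 0 to 8.54, then the shift along the tool's x, y, z in cm, then the turn about the tool's z in rad. A call has exactly 8 rows; each row shifts and turns the commanded pose from where the row before left it, along the tool's axes as they then stand; what a row does not reach is not made up. A row lasts 1/12 s, in which the tool goes at most 41.7 mm and 7.16 degrees, less where a joint would pass 70% of its speed; a pose out of reach is approached as far as the arm can. A call is refused whole if a number of a shift passes 4.17 or a number of a turn 0.125, either way. A call with a gripper value outside its range is refused whole. The fingers move at their own pace and stop on an object; FORCE is the grip in N (left out, the last holds). Time passes only in rows, so rows that do not move let the fingers close, or fill a call up. It gives the time, the measured TCP pose, the force, the opening and the grip force at its end, in the units of the state.
- env.observe(): the state, without advancing time (a new reading comes with each control period).
- optics.get_image(name): name is "side" or "top" or "wrist"; returns a dict with "color" (384x512x3 uint8, red, green, blue), "intrinsics" (3x3 intrinsics, pixels), "pose" (4x4, takes a point from camera to world coordinates). Camera axes: x right, y up, looking along -z (the intrinsics and any distortion apply to the point x, -y, -z); pixel columns grow to the right and rows downward; lengths in m; the calibration is good to about 2 mm. A picture is of the moment at which its call begins. There is no depth.
- env.close_job(): hands the job in; it is judged then, once.
Trained networks look in a picture, given as the dict that the camera call returned (one of the last four; its "shot" number tells which), for a name from the list of things; names that differ only in an ending like _2 or _b are one class to them, and where a whole thing is asked for, a point or a joint stands for the part that bears it (a point fixed in the world has none). Each returns a list of dicts, best first, with "score" (0 to 1); they miss things now and then, are a little off and sometimes report something else, mostly with a low value. They report only what shows in the picture. A call takes as long as a camera call.
- spotter.look_for(picture, query): "at" ([column, row] as shares, 0 to 1, of the picture: columns of its width, rows of its height, amid what is visible of it).
The state is a dict: "time_s": time; "q": joint angles; "qvel": joint speeds; "joint_efforts": joint torques, N m; "position": TCP position; "tool_rot": TCP orientation; "ft_force": force on the tool from outside, world axes, zero at the start; "wrist_torque": the same for the moment, N m; "grip_width": finger opening in m; "gripper_force": force on a finger pad.
Only numpy, scipy, OpenCV 4.12 (cv2) and the standard library are available. Lean on these libraries where they do the work, as an engineer would, in place of code of your own. Each camera call takes 0.05 s, during which the arm holds its last target. There are 200 camera calls.

TASK

Get the vegetable slicer ready for toothed cuts: slide its blade cassette right out of the slot, turn it end for end without turning it upside down, and slide it fully home again so that the toothed edge of the blade faces the ramp on the dial's side. Also set the thickness dial to the fifth of its six pips, counted from the smallest, and leave it resting in that click. Do not knock over or push about the other things on the worktop.

Things in the scene. Friction and masses are not known exactly. Their poses are not given: they have to be found in the camera images.
- slicer: white flat vegetable slicer on a clear catch box, 259 long (its x, -139 to +120), 120 wide (y, +-60), fixed on the worktop. Origin: under its middle, on the worktop. Along x: dial console (-x end, nearer the robot), ribbed ramp, blade slot (across it, along y, at x = 32), outfeed. Deck 77 high, side beams and console 84, cover over the slot's closed end (y -60 to -22) 88
- slicer_mouth (a point): middle of the slot's mouth, at x = 32, y = 60, z = 62 of the slicer (same axes). The slot opens only at the slicer's +y side, flared over its last 8 mm, and ends at a stop at y = -54. It is 55.5 wide, its floor at z = 52; lips at z = 74.5 overhang the cassette's long edges by 3 mm, so it slides only along y, level. Outside the mouth all is free down to the worktop
- cassette: loose black blade cassette: flat frame 52 wide (x), 150 long (y), 20 thick (z), 70 to 130 g, a solid ribbed grip block 36 long at each end, steel blade raised over the middle (to z = 27, within x +-17, y +-45). Ends alike. Grasp across the 52 mm width, anywhere along it. Origin: centre of underside. Slides easily; let go when half out it droops by up to 0.07 rad. Starts with the slicer's axes
- slot_home (a point): fixed point at x = 32, y = 21, z = 52 of the slicer (same axes): where the cassette's origin lies when fully home; a grip block then sticks out 36 mm from the mouth. At the start the cassette is 0 to 10 mm short of this. When properly reversed, its x and y point against this point's x and y
- cassette_teeth (a point): middle of the blade's toothed edge, 15.5 mm from the cassette's middle on its +x side, 25.6 above its underside (the other edge, at -x, is straight)
- dial (a joint): thickness dial on the console, axis upright at x = -111, y = 0 of the slicer; rad, growing clockwise seen from above. It clicks every 0.524 (30 degrees), from 0 at the first, smallest pip to 2.618 at the sixth, largest; the fifth is 2.094. Between clicks up to 0.05 N m draws it to the nearest one. It starts at the first, second or third
- dial_grip (a point): on the dial's axis at the height to grip, z = 102 of the slicer: upright black bar 11 thick, 36 long, z 91 to 111, on a grey disc of 39 diameter. It turns with the dial; the white-marked end is the pointer. This point's x axis runs along the bar to the pointer: in the slicer's frame 75 degrees counter-clockwise of +x at dial 0, -45 degrees at the fifth pip
- tin: bystander: food tin, 57 across, 72 tall; origin under its middle
- pepper_mill: bystander: wooden pepper mill, 58 across, 170 tall; origin under its middle
- salt_shaker: bystander: salt shaker, 44 across, 90 tall; origin under its middle
- onion: bystander: red onion, about 67 across, 71 tall; origin under its middle
- egg_timer: bystander: kitchen timer, 62 across, 56 tall; origin under its middle

How it is judged (in metres and radians):
On the way, in this order (a step that is already met when the one before it is completed fails the run):
1. the cassette is drawn right out of the slot (distance between cassette and slicer_mouth above 0.074 m), for 0.1 s.
2. the cassette is home again, reversed (y of cassette in the frame of slicer between 0.016 and 0.025 m and z of cassette in the frame of slicer between 0.048 and 0.056 m and x of cassette_teeth in the frame of slicer below 0.022 m and angle between the y axis of cassette and the y axis of slicer, either way round below 0.1 rad and angle between cassette's own z axis and vertical below 0.1 rad), for 0.2 s.
At the end, for the whole second after the job is handed in: The cassette lies in its slot, right way up, within 4 mm of fully home, in line with the slot, with its toothed edge towards the ramp (dial's side), at rest; the dial stands at the fifth pip (within 0.12 rad of 2.094) (all of step 2 and value of joint dial between 1.9744 and 2.2144 rad and linear speed of cassette below 0.01 m/s); the robot touches nothing.
It fails at once if a bystander is pushed more than 30 mm (distance of any of tin, pepper_mill, salt_shaker, onion, egg_timer from where it was at the start of the episode above 0.03 m).
It fails at once if a bystander is tipped over (angle between any of tin, pepper_mill, salt_shaker, onion, egg_timer's own z axis and vertical above 0.6 rad).
It also fails if it takes over 72 s, if anything falls off the work surface, if the arm or the gripper's body presses on something with over 40 N, if the wrist force passes 120 N, or if a joint passes its speed limit or range.

## Working session

There is one attempt and no reset: what is moved stays moved. The work goes in short steps, Python scripts to look and compute and a shell command to move; the robot and the scene stay as the last step left them, time stands still between calls to the robot, and variables do not carry over. Pictures are saved under pics/ and viewed, at most 10 in all, crops included, and the job is handed in when it is done.

```bash
ls; mkdir -p pics
cat > h.py <<'E'
import numpy as np, cv2
from rig import env, optics, spotter
def ray(p,at):
    K=np.array(p["intrinsics"]);T=np.array(p["pose"])
    u=at[0]*512;v=at[1]*384
    d=np.array([(u-K[0,2])/K[0,0],-(v-K[1,2])/K[1,1],-1.])
    return T[:3,3],T[:3,:3]@d
def onz(p,at,z):
    o,d=ray(p,at);return o+d*(z-o[2])/d[2]
def proj(p,X):
    K=np.array(p["intrinsics"]);T=np.array(p["pose"])
    c=T[:3,:3].T@(np.array(X)-T[:3,3]);return np.array([K[0,0]*c[0]/-c[2]+K[0,2],K[1,1]*-c[1]/-c[2]+K[1,2]])
def save(p,n,crop=None,s=1):
    im=p["color"][:,:,::-1]
    if crop: im=im[crop[1]:crop[3],crop[0]:crop[2]]
    cv2.imwrite("pics/"+n,cv2.resize(im,None,fx=s,fy=s,interpolation=cv2.INTER_CUBIC))
E
python3 - <<'E'
from h import *
np.set_printoptions(precision=4,suppress=True)
ims=[]
for n,s in(("top",1),("side",1)):
    p=optics.get_image(n);save(p,n+"0.png",None,1.5)
    print(n,p["intrinsics"],p["pose"])
    for q,z in(("slicer",.077),("cassette",.07),("cassette_teeth",.0776),("dial_grip",.102),("slicer_mouth",.062),("tin",.036),("pepper_mill",.085),("salt_shaker",.045),("onion",.035),("egg_timer",.028)):
        try:
            r=spotter.look_for(p,q)
            for k in r[:2]: print(q,round(k["score"],2),np.array(k["at"])*[512,384],onz(p,k["at"],z))
        except Exception as e: print(q,e)
s=env.observe();print(s["position"],s["tool_rot"],s["time_s"])
E
```

```text
pics
top [[471.156    0.     250.6038]
 [  0.     471.156  189.1163]
 [  0.       0.       1.    ]] [[ 0.0246  0.9931 -0.1145  0.3481]
 [-0.9997  0.0253  0.0049 -0.1204]
 [ 0.0078  0.1144  0.9934  1.5319]
 [ 0.      0.      0.      1.    ]]
slicer 0.95 [324.5056 179.7888] [ 0.551  -0.3574  0.077 ]
cassette 0.72 [305.408  162.0864] [ 0.6067 -0.298   0.07  ]
cassette 0.34 [323.0208 178.5984] [ 0.5556 -0.3538  0.07  ]
cassette_teeth 0.63 [310.5792 162.816 ] [ 0.6034 -0.3133  0.0776]
cassette_teeth 0.2 [105.1136 207.3984] [0.4476 0.3198 0.0776]
slicer_mouth 0.75 [323.7888 177.9072] [ 0.559  -0.3575  0.062 ]
tin 0.79 [210.3808 212.3136] [ 0.4432 -0.0019  0.036 ]
pepper_mill 0.52 [245.1968 223.104 ] [ 0.4097 -0.1136  0.085 ]
salt_shaker 0.63 [355.6864 175.4112] [ 0.5721 -0.4621  0.045 ]
onion 0.72 [390.7072 221.1072] [ 0.4297 -0.5758  0.035 ]
egg_timer 0.61 [104.0896 206.4   ] [0.4541 0.3383 0.028 ]
side [[438.0557   0.     258.3225]
 [  0.     438.0557 182.4021]
 [  0.       0.       1.    ]] [[ 0.864   0.2551 -0.4342 -0.1698]
 [-0.5034  0.455  -0.7345 -1.3276]
 [ 0.0102  0.8532  0.5215  0.9377]
 [ 0.      0.      0.      1.    ]]
slicer 0.94 [297.7792 219.6096] [ 0.5417 -0.3836  0.077 ]
cassette 0.71 [296.3968 203.7888] [ 0.5968 -0.296   0.07  ]
cassette_teeth 0.62 [301.2096 202.5984] [ 0.609  -0.3072  0.0776]
dial_grip 0.57 [278.6816 216.8064] [ 0.4758 -0.3678  0.102 ]
slicer_mouth 0.9 [297.984  217.8816] [ 0.5604 -0.3593  0.062 ]
salt_shaker 0.77 [325.2224 240.6144] [ 0.5803 -0.4859  0.045 ]
salt_shaker 0.23 [297.216 218.304] [ 0.5708 -0.3412  0.045 ]
onion 0.95 [304.2816 279.0912] [ 0.4269 -0.5873  0.035 ]
[ 0.213  -0.507   0.2313] [[ 0.9219  0.3874 -0.    ]
 [ 0.3874 -0.9219 -0.    ]
 [-0.      0.     -1.    ]] 1.1
```

Run:
```python
import cv2
a=cv2.imread("pics/top0.png");b=cv2.imread("pics/side0.png")
a=cv2.resize(a[180:360,285:620],None,fx=2.2,fy=2.2,interpolation=2)
cv2.imwrite("pics/topc.png",a)
cv2.imwrite("pics/sidec.png",cv2.resize(b[220:460,300:600],None,fx=2.4,fy=2.4,interpolation=2))
```

```text
(no output)
```

View pics/topc.png

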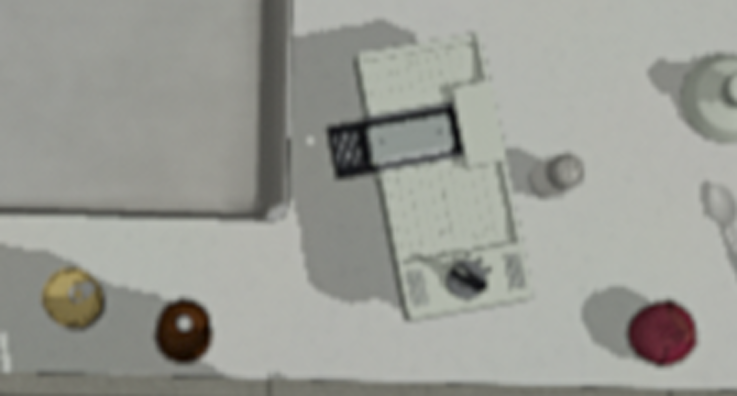

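View pics/side0.png

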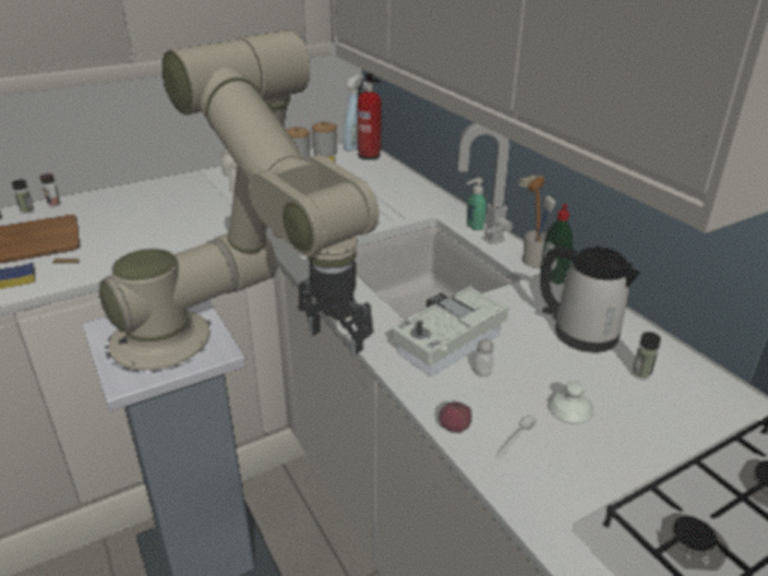

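Run:
```python
from h import *
from scipy.optimize import least_squares
np.set_printoptions(precision=4,suppress=True)
p=optics.get_image("top")
f=lambda c:np.array([(c[0]/2.2+285)/1.5,(c[1]/2.2+180)/1.5])
pts=[((408,320),(-139,60,84)),((533,297),(-139,-60,84)),((358,55),(120,60,84)),((475,33),(120,-60,84)),((466,278),(-111,0,100))]
def W(x,P): c,s=np.cos(x[2]),np.sin(x[2]);P=np.array(P)/1000;return np.array([x[0]+c*P[0]-s*P[1],x[1]+s*P[0]+c*P[1],P[2]])
r=least_squares(lambda x:np.concatenate([proj(p,W(x,P))-f(c) for c,P in pts]),[.55,-.36,.2])
print(r.x,np.degrees(r.x[2]),r.fun.round(1))
for P in((-111,0,102),(32,60,62),(32,78,62)):print(W(r.x,P))
w=optics.get_image("wrist");print(w["pose"])
```

```text
[ 0.5808 -0.3533  0.2059] 11.799032662614497 [-0.2  0.4  0.1  0.4 -1.2 -0.5  0.8 -0.6  0.4  0.3]
[ 0.4722 -0.376   0.102 ]
[ 0.5999 -0.288   0.062 ]
[ 0.5962 -0.2704  0.062 ]
[[ 0.3862  0.8845  0.2616  0.2804]
 [-0.9224  0.37    0.1104 -0.4771]
 [ 0.0009 -0.284   0.9588  0.3734]
 [ 0.      0.      0.      1.    ]]
```

```bash
python3 -m crank '[8.5,3.8,-0.2,-0.4,0, 8.5,3.8,-0.2,-0.4,0, 8.5,3.8,-0.2,-0.4,0, 8.5,3.8,-0.2,-0.4,0, 8.5,3.8,-0.2,-0.4,0, 8.5,3.8,-0.2,-0.4,0, 8.5,3.8,-0.2,-0.4,0, 8.5,0,0,0,0]' 40
python3 - <<'E'
from h import *
p=optics.get_image("wrist");save(p,"w1.png",None,1.5)
np.set_printoptions(precision=4,suppress=True)
for q,z in(("slicer",.077),("cassette",.07),("cassette_teeth",.0776),("dial_grip",.102),("dial",.102)):
    for k in spotter.look_for(p,q)[:2]: print(q,round(k["score"],2),np.array(k["at"])*[512,384],onz(p,k["at"],z))
E
```

```text
time_s: 1.87
position: [0.4577, -0.3878, 0.2598]
tool_rot: [[0.92, 0.393, 0.002], [0.393, -0.92, -0.0], [0.002, 0.001, -1.0]]
ft_force: [0.4, -0.5, 0.2]
grip_width: 0.085
gripper_force: 0.0
slicer 0.75 [268.288   96.1152] [ 0.5397 -0.3636  0.077 ]
slicer 0.68 [369.7152 222.7968] [ 0.4477 -0.5483  0.077 ]
cassette 0.93 [251.5968  16.2816] [ 0.6079 -0.3144  0.07  ]
cassette_teeth 0.92 [251.1872  16.5888] [ 0.6056 -0.3151  0.0776]
cassette_teeth 0.29 [ 46.7968 107.2896] [ 0.4288 -0.1342  0.0776]
dial_grip 0.61 [255.3856 151.4112] [ 0.4793 -0.3734  0.102 ]
dial 0.58 [253.7984 154.4832] [ 0.4754 -0.3731  0.102 ]
```

View pics/w1.png

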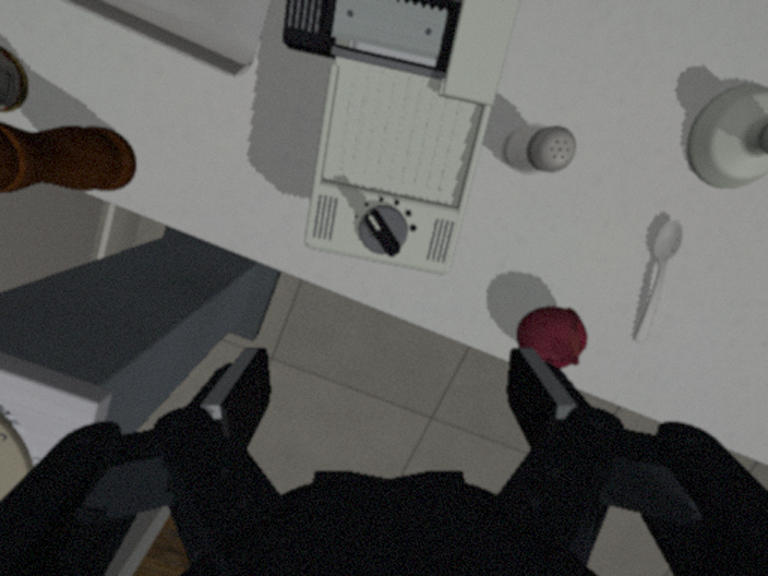

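```bash
cat >> h.py <<'E'
def W(x,P): c,s=np.cos(x[2]),np.sin(x[2]);P=np.array(P)/1000;return np.array([x[0]+c*P[0]-s*P[1],x[1]+s*P[0]+c*P[1],P[2]])
E
python3 - <<'E'
from h import *
from scipy.optimize import least_squares
np.set_printoptions(precision=4,suppress=True)
p=optics.get_image("wrist")
f=lambda c:np.array(c)/1.5
pts=[((306,242),(-139,60,84)),((446,270),(-139,-60,84)),((382,229),(-111,0,92)),((333,60),(15,60,77)),((489,103),(2,-60,88))]
X=lambda x:np.concatenate([proj(p,W(x,P))-f(c) for c,P in pts])
r=least_squares(X,[.58,-.353,.2],loss="soft_l1")
print(r.x,np.degrees(r.x[2]),X(r.x).round(1))
r0=[.5808,-.3533,.2059];print(X(r0).round(1))
a=onz(p,np.array((371,212))/1.5/[512,384],.111);b=onz(p,np.array((396,253))/1.5/[512,384],.111)
d=a-b;th=np.degrees(np.arctan2(d[1],d[0]));print(a,b,np.linalg.norm(d),th,"rel",th-np.degrees(r.x[2]))
c=onz(p,np.array((285,46))/1.5/[512,384],.072);print("cass corner",c)
for P in((-111,0,102),(32,60,62),(32,78,62),(6,96,72)):print(W(r.x,P))
s=env.observe();print(s["q"])
E
```

```text
[ 0.5774 -0.356   0.196 ] 11.227859733097866 [ -3.5   4.3   0.7   4.7  -0.5   1.2  -0.2 -15.    4.2  -7.9]
[ -3.6   1.6   1.1   1.1  -0.7  -2.3  -1.7 -18.9   3.4 -12.9]
[ 0.4813 -0.3649  0.111 ] [ 0.4606 -0.3929  0.111 ] 0.034816533217051374 53.63714698679513 rel 42.409287253697265
cass corner [ 0.563  -0.2633  0.072 ]
[ 0.4685 -0.3776  0.102 ]
[ 0.5971 -0.2909  0.062 ]
[ 0.5936 -0.2733  0.062 ]
[ 0.5646 -0.2607  0.072 ]
[-52.2539  25.8188  63.1691  -0.007   91.0235  15.0539]
```

```bash
python3 -m crank '[4,1.65,-0.36,0,0, 4,0,0,2,-0.117, 4,0,0,2.5,-0.117, 4,0,0,2.5,-0.117, 4,0,0,2.5,-0.117, 4,0,0,2.5,-0.117, 4,0,0,0,0, 4,0,0,0,0]'
python3 - <<'E'
from h import *
p=optics.get_image("wrist");save(p,"w2.png",None,1.5)
s=env.observe();print(s["position"],s["q"][5],s["grip_width"],s["tool_rot"])
E
```

```text
time_s: 2.88
position: [0.466, -0.3817, 0.1391]
tool_rot: [[0.559, 0.829, -0.001], [0.829, -0.559, 0.001], [0.001, -0.002, -1.0]]
ft_force: [0.4, -1.2, 0.9]
grip_width: 0.0402
gripper_force: 0.0
[ 0.4665885  -0.38221153  0.14053329] -16.602570250221113 0.040211666907612256 [[ 5.58515738e-01  8.29493535e-01  8.04061840e-04]
 [ 8.29493832e-01 -5.58514957e-01 -1.01259597e-03]
 [-3.90861250e-04  1.23251512e-03 -9.99999164e-01]]
```

View pics/w2.png

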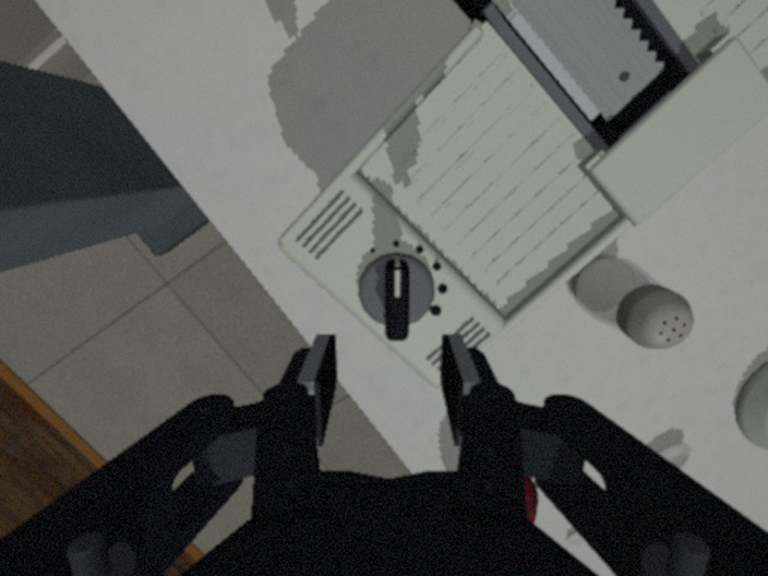

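Run:
```python
from h import *
from scipy.optimize import least_squares
np.set_printoptions(precision=4,suppress=True)
p=optics.get_image("wrist")
s=env.observe();t=np.array(s["position"]);R=np.array(s["tool_rot"])
g=lambda c,z:onz(p,np.array(c)/1.5/[512,384],z)
a=g((397,258),.111);b=g((397,338),.104);print(a,b,"d tool cm",100*R.T@((a+b)/2-t))
c=g((396,290),.091);print("disc",c,100*R.T@(c-t))
pts=[((281,242),(-139,60,84)),((396,290),(-111,0,91)),((637,222),(-6,-60,88)),((508,322),(-86,-60,84)),((481,24),(12,60,84))]
X=lambda x:np.concatenate([proj(p,W(x,P))-np.array(c)/1.5 for c,P in pts])
for x in([.5808,-.3533,.2059],[.5774,-.356,.196]):print(X(x).round(1))
```

```text
[ 0.4879 -0.3568  0.111 ] [ 0.4652 -0.3911  0.104 ] d tool cm [1.2376 0.3236 3.3645]
disc [ 0.4761 -0.3743  0.091 ] [1.1803 0.3083 5.0145]
[-10.    6.2  -3.2   4.6  -3.5   4.7  -2.3   8.6   7.5 -15. ]
[-12.2   9.8  -6.    8.8  -6.9  10.9  -5.6  13.2   5.8  -8.2]
```

```bash
python3 -m crank '[4,1.2,0.3,0,0, 4,0,0,2,0, 4,0,0,1.6,0, 4,0,0,0.9,0, 0.5,0,0,0,0, 0.5,0,0,0,0, 0.5,0,0,0,0, 0.5,0,0,0,0]' 40; python3 -m crank '[0.5,0,0,0,0, 0.5,0,0,0,0, 0.5,0,0,0,0, 0.5,0,0,0,0, 0.5,0,0,0,0, 0.5,0,0,0,0, 0.5,0,0,0,0, 0.5,0,0,0,0]'
```

```text
time_s: 3.65
position: [0.4763, -0.3733, 0.0956]
tool_rot: [[0.555, 0.832, 0.001], [0.832, -0.555, -0.001], [-0.0, 0.002, -1.0]]
ft_force: [1.3, 1.6, 2.4]
grip_width: 0.0099
gripper_force: 42.6
time_s: 4.32
position: [0.4763, -0.3732, 0.0956]
tool_rot: [[0.555, 0.832, 0.002], [0.832, -0.555, -0.001], [-0.0, 0.002, -1.0]]
ft_force: [0.5, 1.7, 6.2]
grip_width: 0.0098
gripper_force: 43.1
```

```bash
python3 -m crank '[0.5,0,0,0,0.12, 0.5,0,0,0,0.12, 0.5,0,0,0,0.12, 0.5,0,0,0,0.12, 0.5,0,0,0,0.12, 0.5,0,0,0,0.12, 0.5,0,0,0,0.12, 0.5,0,0,0,0.12]'; python3 -m crank '[0.5,0,0,0,0.12, 0.5,0,0,0,0.12, 0.5,0,0,0,0.12, 0.5,0,0,0,0.12, 0.5,0,0,0,0.12, 0.5,0,0,0,0, 0.5,0,0,0,0, 0.5,0,0,0,0]'
```

```text
time_s: 4.98
position: [0.4778, -0.3761, 0.0957]
tool_rot: [[1.0, 0.016, 0.006], [0.016, -1.0, -0.008], [0.006, 0.008, -1.0]]
ft_force: [7.9, -9.9, -3.1]
grip_width: 0.0097
gripper_force: 41.8
time_s: 5.65
position: [0.4773, -0.378, 0.0957]
tool_rot: [[0.837, -0.547, 0.005], [-0.547, -0.837, -0.011], [0.011, 0.006, -1.0]]
ft_force: [4.8, -17.8, -5.3]
grip_width: 0.0098
gripper_force: 41.6
```

```bash
python3 -m crank '[4,0,0,0,0, 4,0,0,0,0, 4,0,0,0,0, 4,0,0,-1.5,0, 4,0,0,-3,0, 4,0,0,-4,0, 4,0,0,-4,0, 4,0,0,0,0]'
python3 - <<'E'
from h import *
np.set_printoptions(precision=4,suppress=True)
p=optics.get_image("wrist");save(p,"w3.png",None,1.5)
s=env.observe();print(s["position"],s["q"],s["tool_rot"])
E
```

```text
time_s: 6.32
position: [0.4775, -0.3745, 0.2277]
tool_rot: [[0.838, -0.545, 0.009], [-0.545, -0.838, -0.01], [0.013, 0.004, -1.0]]
ft_force: [-0.1, -0.8, 0.5]
grip_width: 0.04
gripper_force: 0.0
[ 0.4768 -0.3737  0.2237] [-49.2759  27.5677  66.063    0.0049  85.8828  73.7711] [[ 0.8382 -0.5453  0.0056]
 [-0.5453 -0.8382 -0.0064]
 [ 0.0082  0.0023 -1.    ]]
```

View pics/w3.png

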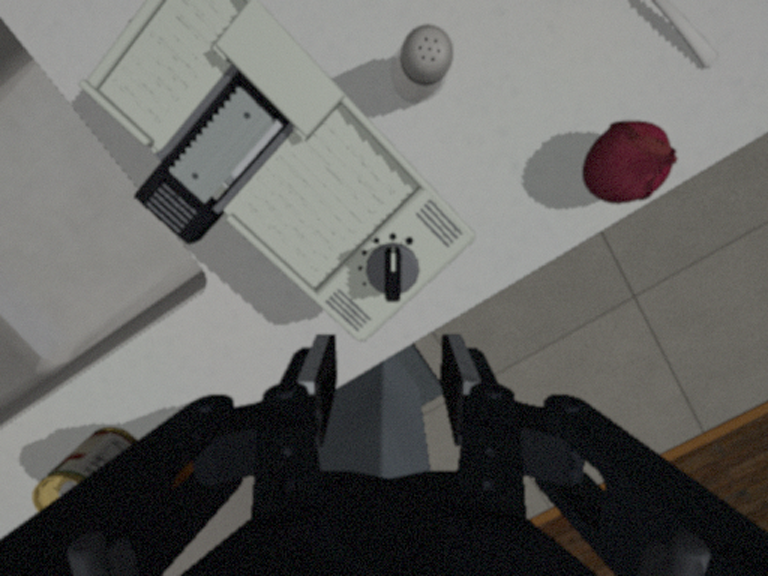

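Run:
```python
from h import *
from scipy.optimize import least_squares
np.set_printoptions(precision=4,suppress=True)
p=optics.get_image("wrist")
g=lambda c,z:onz(p,np.array(c)/1.5/[512,384],z)
pts=[((472,238),(-139,-60,84)),((362,337),(-139,60,84)),((392,268),(-111,0,91)),((82,82),(120,60,84))]
X=lambda x:np.concatenate([proj(p,W(x,P))-np.array(c)/1.5 for c,P in pts])
r=least_squares(X,[.58,-.353,.2],loss="soft_l1");x=r.x
print(x,np.degrees(x[2]),X(x).round(1),X([.5808,-.3533,.2059]).round(1))
a,b=g((135,195),.072),g((190,243),.072);print("end corners",a,b,"mid",(a+b)/2,np.linalg.norm(a-b),np.degrees(np.arctan2(*(a-b)[1::-1])))
m=(a+b)/2;d=m-W(x,(0,0,72));c,s=np.cos(x[2]),np.sin(x[2]);print("mid in slicer",c*d[0]+s*d[1],-s*d[0]+c*d[1])
print(W(x,(-111,0,91)),W(x,(32,60,62)))
```

```text
[ 0.5837 -0.3517  0.2024] 11.597448176029603 [ 6.  -1.  -0.1  6.4  0.2  1.2 -8.6 -0.6] [ 8.8  0.   2.9  7.5  3.2  2.4 -5.3  1.7]
end corners [ 0.6169 -0.2482  0.072 ] [ 0.5691 -0.2581  0.072 ] mid [ 0.593  -0.2532  0.072 ] 0.048837660366583255 11.69102317500503
mid in slicer 0.028950096413553245 0.09467287092340092
[ 0.4749 -0.374   0.091 ] [ 0.6029 -0.2865  0.062 ]
```

```bash
python3 -m crank '[8.5,1.1,-3.9,0,0, 8.5,1.1,-3.9,0,0, 8.5,1.1,-3.9,0,0, 8.5,1.0,-3.8,0,0, 8.5,0,0,0,0.113, 8.5,0,0,0,0.113, 8.5,0,0,0,0.113, 8.5,0,0,0,0.113]'; python3 -m crank '[8.5,0,0,0,0.113, 8.5,0,0,0,0.113, 8.5,0,0,0,0.113, 8.5,0,0,0,0, 8.5,0,0,2,0, 8.5,0,0,3,0, 8.5,0,0,3,0, 8.5,0,0,0,0]'
python3 - <<'E'
from h import *
np.set_printoptions(precision=4,suppress=True)
p=optics.get_image("wrist");save(p,"w4.png",None,1.5)
s=env.observe();print(s["position"],s["q"],s["tool_rot"])
E
```

```text
time_s: 7.08
position: [0.5962, -0.2658, 0.2172]
tool_rot: [[0.511, -0.859, -0.003], [-0.859, -0.511, 0.002], [-0.003, 0.002, -1.0]]
ft_force: [0.1, 0.0, -1.1]
grip_width: 0.0852
gripper_force: 0.0
time_s: 7.75
position: [0.5938, -0.2648, 0.1323]
tool_rot: [[0.204, -0.979, -0.011], [-0.979, -0.205, 0.007], [-0.009, 0.009, -1.0]]
ft_force: [-0.1, 0.7, -1.5]
grip_width: 0.0851
gripper_force: 0.0
[ 0.595  -0.2657  0.1359] [-34.448   36.4034  64.7602   0.0007  79.2889 133.7907] [[ 0.2038 -0.979  -0.0065]
 [-0.979  -0.2038  0.0045]
 [-0.0057  0.0055 -1.    ]]
```

View pics/w4.png

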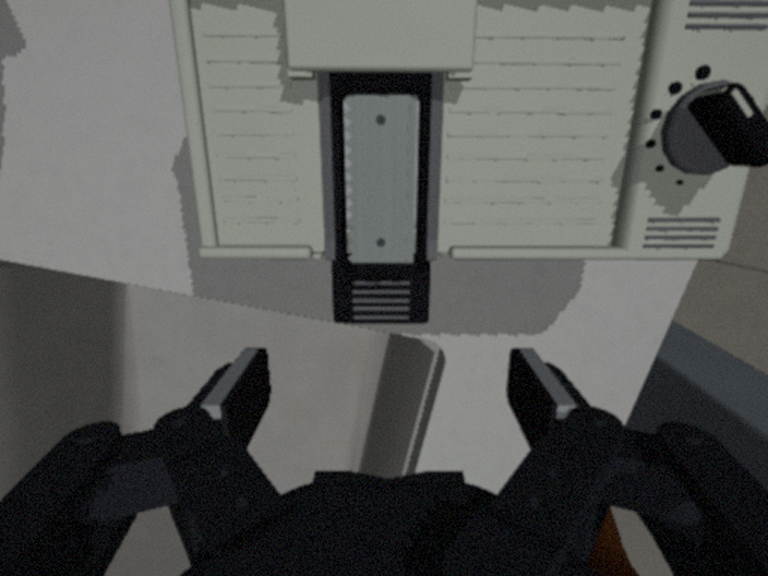

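Run:
```python
from h import *
np.set_printoptions(precision=4,suppress=True)
p=optics.get_image("wrist")
s=env.observe();t=np.array(s["position"]);R=np.array(s["tool_rot"])
g=lambda c,z:onz(p,np.array(c)/1.5/[512,384],z)
for n,a,b in(("end",(333,322),(429,322)),("inner",(333,262),(429,262))):
    A,B=g(a,.072),g(b,.072);m=(A+B)/2;print(n,m,np.linalg.norm(A-B),np.degrees(np.arctan2(*(A-B)[1::-1])),"tool cm",100*R.T@(m-t))
print(s["position"])
A,B=g((330,100),.072),g((434,100),.072);print((A+B)/2)
```

```text
end [ 0.5966 -0.2499  0.072 ] 0.05246253970998825 11.580230984343956 tool cm [-1.5886 -0.3886  6.6745]
inner [ 0.6033 -0.2831  0.072 ] 0.0501457064239817 11.622573313303905 tool cm [ 1.7939 -0.3691  6.6681]
[ 0.5962 -0.2664  0.1387]
[ 0.6182 -0.3597  0.072 ]
```

```bash
python3 -m crank '[8.5,0,-0.35,2,0, 8.5,0,0,3,0, 8.5,0,0,3,0, 8.5,0,0,1.8,0, 8.5,0,0,0,0, 8.5,0,0,0,0, 8.5,0,0,0,0, 8.5,0,0,0,0]'; python3 -m crank '[4.5,0,0,0,0, 4.5,0,0,0,0, 4.5,0,0,0,0, 4.5,0,0,0,0, 4.5,0,0,0,0, 4.5,0,0,0,0, 4.5,0,0,0,0, 4.5,0,0,0,0]' 40
```

```text
time_s: 8.52
position: [0.6009, -0.2666, 0.0439]
tool_rot: [[0.202, -0.979, 0.004], [-0.979, -0.202, -0.002], [0.003, -0.003, -1.0]]
ft_force: [-1.2, 0.4, 0.8]
grip_width: 0.0848
gripper_force: 0.0
time_s: 9.18
position: [0.6001, -0.2661, 0.0421]
tool_rot: [[0.201, -0.98, 0.001], [-0.98, -0.201, -0.001], [0.001, -0.001, -1.0]]
ft_force: [-1.1, 1.2, 5.6]
grip_width: 0.0518
gripper_force: 44.8
```

```bash
python3 -m crank '[4.5,-0.6,0,0,0, 4.5,-1,0,0,0, 4.5,-1.2,0,0,0, 4.5,-1.2,0,0,0, 4.5,-1.2,0,0,0, 4.5,-1.2,0,0,0, 4.5,-0.6,0,0,0, 4.5,0,0,0,0]'; python3 -m crank '[4.5,0,0,0,0, 4.5,0,0,0,0, 8.5,0,0,0,0, 8.5,0,0,0,0, 8.5,0,0,0,0, 8.5,0,0,0,0, 8.5,0,0,0,0, 8.5,0,0,0,0]' 40
```

```text
time_s: 9.85
position: [0.5853, -0.1951, 0.0412]
tool_rot: [[0.203, -0.979, -0.001], [-0.979, -0.203, 0.002], [-0.002, 0.001, -1.0]]
ft_force: [-0.5, 2.0, 2.3]
grip_width: 0.0518
gripper_force: 44.5
time_s: 10.52
position: [0.5857, -0.1975, 0.0412]
tool_rot: [[0.201, -0.98, -0.0], [-0.98, -0.201, 0.0], [-0.0, 0.0, -1.0]]
ft_force: [0.1, 0.6, 0.8]
grip_width: 0.0849
gripper_force: 0.0
```

```bash
python3 -m crank '[8.5,1,0,0,0, 8.5,1.5,0,0,0, 8.5,1.5,0,0,0, 8.5,1.3,0,0,0, 8.5,0.6,0,0,0, 8.5,0,0,0,0, 8.5,0,0,0,0, 8.5,0,0,0,0]'; python3 -m crank '[4.5,0,0,0,0, 4.5,0,0,0,0, 4.5,0,0,0,0, 4.5,0,0,0,0, 4.5,0,0,0,0, 4.5,0,0,-0.2,0, 4.5,0,0,-0.2,0, 4.5,0,0,0,0]' 30
python3 - <<'E'
from h import *
np.set_printoptions(precision=4,suppress=True)
p=optics.get_image("side");save(p,"s5.png",(230,130,400,270),4.2)
E
```

```text
time_s: 11.18
position: [0.5975, -0.2545, 0.0412]
tool_rot: [[0.202, -0.979, -0.0], [-0.979, -0.202, 0.0], [-0.001, 0.0, -1.0]]
ft_force: [0.8, -0.1, -0.5]
grip_width: 0.0852
gripper_force: 0.0
time_s: 11.85
position: [0.5973, -0.2548, 0.0449]
tool_rot: [[0.201, -0.98, -0.001], [-0.98, -0.201, 0.001], [-0.001, 0.001, -1.0]]
ft_force: [-0.1, 1.7, -4.5]
grip_width: 0.0515
gripper_force: 31.9
```

View pics/s5.png

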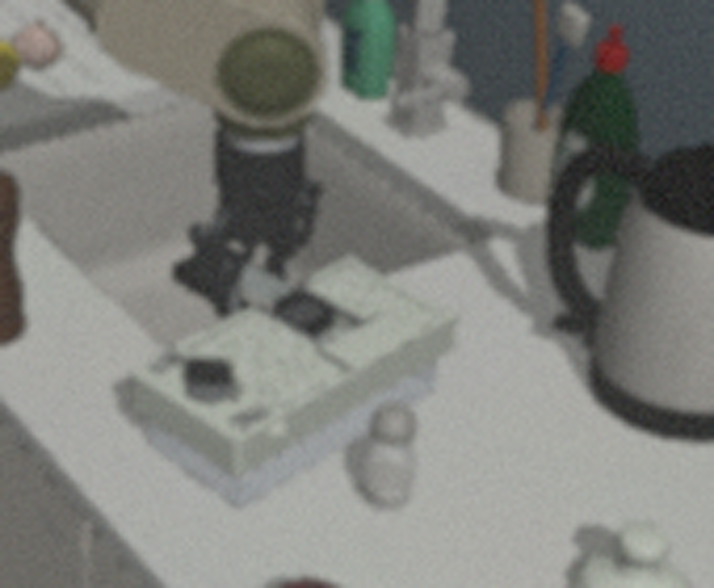

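```bash
python3 -m crank '[4.5,-0.6,0,0,0, 4.5,-1.2,0,0,0, 4.5,-1.2,0,0,0, 4.5,-1.2,0,0,0, 4.5,-1.2,0,0,0, 4.5,-1.1,0,0,0, 4.5,-0.5,0,0,0, 4.5,0,0,0,0]' 40; python3 -m crank '[4.5,0,0,-1,0, 4.5,0,0,-2,0, 4.5,0,0,-2,0, 4.5,0,0,-1,-0.05, 4.5,0,0,0,-0.1, 4.5,0,0,0,-0.12, 4.5,0,0,0,-0.12, 4.5,0,0,0,-0.12]' ; python3 -m crank '[4.5,0,0,0,-0.12, 4.5,0,0,0,-0.12, 4.5,0,0,0,-0.12, 4.5,0,0,0,-0.12, 4.5,0,0,0,-0.12, 4.5,0,0,0,-0.12, 4.5,0,0,0,-0.12, 4.5,0,0,0,-0.12]'; python3 -m crank '[4.5,0,0,0,-0.12, 4.5,0,0,0,-0.12, 4.5,0,0,0,-0.12, 4.5,0,0,0,-0.12, 4.5,0,0,0,-0.12, 4.5,0,0,0,-0.12, 4.5,0,0,0,-0.12, 4.5,0,0,0,-0.12]'; python3 -m crank '[4.5,0,0,0,-0.12, 4.5,0,0,0,-0.12, 4.5,0,0,0,-0.12, 4.5,0,0,0,-0.12, 4.5,0,0,0,-0.12, 4.5,0,0,0,-0.1, 4.5,0,0,0,0, 4.5,0,0,0,0]'
python3 - <<'E'
from h import *
np.set_printoptions(precision=4,suppress=True)
p=optics.get_image("wrist");save(p,"w6.png",None,1.5)
s=env.observe();R=np.array(s["tool_rot"]);print(s["position"],s["q"],R,"yaw x",np.degrees(np.arctan2(R[1,0],R[0,0])))
E
```

```text
time_s: 12.57
position: [0.5835, -0.185, 0.0457]
tool_rot: [[0.203, -0.979, 0.0], [-0.979, -0.203, -0.0], [0.0, -0.0, -1.0]]
ft_force: [0.1, 0.3, -1.2]
grip_width: 0.0513
gripper_force: 46.6
time_s: 13.23
position: [0.5838, -0.1874, 0.1063]
tool_rot: [[0.658, -0.753, 0.001], [-0.753, -0.658, -0.001], [0.001, -0.0, -1.0]]
ft_force: [0.0, 0.6, -0.4]
grip_width: 0.0512
gripper_force: 46.7
time_s: 13.9
position: [0.5838, -0.1874, 0.1062]
tool_rot: [[0.994, 0.107, 0.001], [0.107, -0.994, -0.001], [0.001, 0.001, -1.0]]
ft_force: [-0.2, 0.1, -1.1]
grip_width: 0.0514
gripper_force: 46.7
time_s: 14.57
position: [0.5838, -0.1874, 0.1062]
tool_rot: [[0.483, 0.876, 0.001], [0.876, -0.483, -0.001], [-0.0, 0.001, -1.0]]
ft_force: [-0.0, 0.4, -0.1]
grip_width: 0.0511
gripper_force: 46.7
time_s: 15.23
position: [0.5838, -0.1872, 0.106]
tool_rot: [[-0.186, 0.982, 0.001], [0.982, 0.186, -0.001], [-0.001, 0.001, -1.0]]
ft_force: [1.2, -1.3, -0.9]
grip_width: 0.0516
gripper_force: 46.6
[ 0.5837 -0.187   0.1058] [-28.8173  34.2831  74.5266  -0.0048  71.1523 -39.5472] [[-0.1862  0.9825  0.0005]
 [ 0.9825  0.1862 -0.0004]
 [-0.0005  0.0005 -1.    ]] yaw x 100.73145864322112
```

View pics/w6.png

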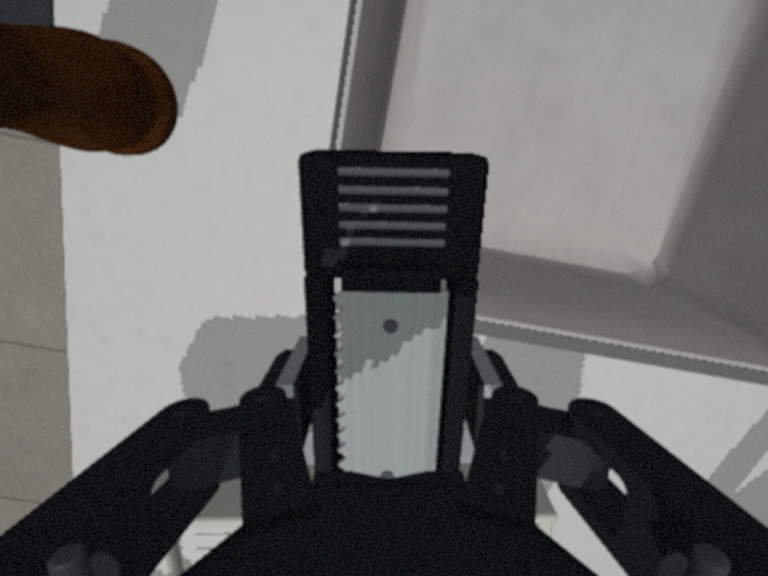

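```bash
python3 -m crank '[4.5,0,0,1,-0.016, 4.5,0,0,2,0, 4.5,0,0,2,0, 4.5,0,0,1.15,0, 4.5,0,0,0,0, 4.5,0,0,0,0, 4.5,0,0,0,0, 4.5,0,0,0,0]'
python3 - <<'E'
from h import *
np.set_printoptions(precision=4,suppress=True)
s=env.observe();R=np.array(s["tool_rot"]);print(s["position"],"yaw x",np.degrees(np.arctan2(R[1,0],R[0,0])),s["ft_force"])
p=np.array(s["position"])[:2]-[.5973,-.2548];y=np.array([-.2028,.979]);x=np.array([.979,.2028]);print("along",p@y,"lat",p@x)
E
```

```text
time_s: 15.95
position: [0.5842, -0.1869, 0.045]
tool_rot: [[-0.205, 0.979, 0.002], [0.979, 0.205, -0.001], [-0.001, 0.002, -1.0]]
ft_force: [-0.3, -0.4, -0.6]
grip_width: 0.0511
gripper_force: 46.6
[ 0.5842 -0.1869  0.045 ] yaw x 101.85264204201528 [-0.3055 -0.3879 -0.6016]
along 0.06914430630034928 lat 0.0009126010504481294
```

```bash
python3 -m crank '[4.5,-0.5,-0.07,0.08,0, 4.5,-0.8,0,0,0, 4.5,-0.8,0,0,0, 4.5,-0.6,0,0,0, 4.5,-0.6,0,0,0, 4.5,-0.5,0,0,0, 4.5,-0.2,0,0,0, 4.5,0,0,0,0]' 30
python3 - <<'E'
from h import *
np.set_printoptions(precision=4,suppress=True)
s=env.observe();print(s["position"],s["ft_force"],s["wrist_torque"])
p=np.array(s["position"])[:2]-[.5973,-.2548];y=np.array([-.2028,.979]);x=np.array([.979,.2028]);print("along",p@y,"lat",p@x)
E
```

```text
time_s: 16.62
position: [0.5879, -0.2173, 0.0417]
tool_rot: [[-0.206, 0.978, -0.011], [0.978, 0.207, 0.017], [0.019, -0.007, -1.0]]
ft_force: [-10.6, 39.0, 10.5]
grip_width: 0.0516
gripper_force: 46.1
[ 0.5879 -0.2173  0.0417] [-10.6196  38.9565  10.5072] [ 5.7048  1.536  -0.3965]
along 0.03865113871047017 lat -0.0015841040638082716
```

```bash
python3 -m crank '[4.5,0.7,0,0,0, 4.5,0.8,0,0,0, 4.5,0,0,0,0, 4.5,0,0,0,0, 4.5,0,0,0,0, 4.5,0,0,0,0, 4.5,0,0,0,0, 4.5,0,0,0,0]' 40
python3 - <<'E'
from h import *
np.set_printoptions(precision=4,suppress=True)
s=env.observe();print(s["position"],s["ft_force"],s["wrist_torque"])
p=np.array(s["position"])[:2]-[.5973,-.2548];y=np.array([-.2028,.979]);x=np.array([.979,.2028]);print("along",p@y,"lat",p@x)
a=optics.get_image("wrist");b=optics.get_image("side")
A=cv2.resize(a["color"][:,:,::-1],(640,480));B=cv2.resize(b["color"][170:235,255:345,::-1],None,fx=7,fy=7,interpolation=2)
cv2.imwrite("pics/s7.png",B);cv2.imwrite("pics/w7.png",A)
E
```

```text
time_s: 17.28
position: [0.588, -0.2116, 0.043]
tool_rot: [[-0.205, 0.979, 0.0], [0.979, 0.205, -0.0], [-0.0, 0.0, -1.0]]
ft_force: [1.3, 0.4, -0.5]
grip_width: 0.0512
gripper_force: 44.7
[ 0.588  -0.2116  0.043 ] [ 1.2808  0.4146 -0.5417] [-0.0178 -0.0075  0.0107]
along 0.04415914335957685 lat -0.0003005799555262943
```

View pics/s7.png

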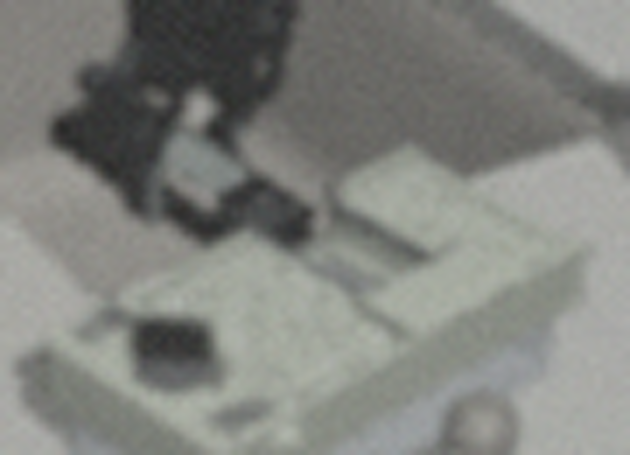

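```bash
python3 -m crank '[4.5,0,0,-0.25,0, 4.5,0,0,0,0, 4.5,-0.5,0.03,0,0, 4.5,-0.5,0,0,0, 4.5,-0.4,0,0,0, 4.5,-0.3,0,0,0, 4.5,0,0,0,0, 4.5,0,0,0,0]' 40
python3 - <<'E'
from h import *
np.set_printoptions(precision=4,suppress=True)
s=env.observe();print(s["position"],s["ft_force"],s["wrist_torque"])
p=np.array(s["position"])[:2]-[.5973,-.2548];y=np.array([-.2028,.979]);x=np.array([.979,.2028]);print("along",p@y,"lat",p@x)
E
```

```text
time_s: 18.05
position: [0.5915, -0.228, 0.0461]
tool_rot: [[-0.205, 0.979, -0.001], [0.979, 0.205, 0.0], [0.0, -0.001, -1.0]]
ft_force: [-5.2, 2.7, 6.4]
grip_width: 0.0511
gripper_force: 45.8
[ 0.5915 -0.228   0.0461] [-5.1836  2.7023  6.3771] [ 0.1252  0.6769 -0.2392]
along 0.027449200577776903 lat -0.0002823686242025011
```

```bash
python3 -m crank '[4.5,-0.5,0,0,0, 4.5,-0.5,0,0,0, 4.5,-0.5,0,0,0, 4.5,-0.5,0,0,0, 4.5,-0.5,0,0,0, 4.5,-0.5,0,0,0, 4.5,0,0,0,0, 4.5,0,0,0,0]' 40
python3 - <<'E'
from h import *
np.set_printoptions(precision=4,suppress=True)
s=env.observe();print(s["position"],s["ft_force"],s["wrist_torque"])
p=np.array(s["position"])[:2]-[.5973,-.2548];y=np.array([-.2028,.979]);x=np.array([.979,.2028]);print("along",p@y,"lat",p@x)
E
```

```text
time_s: 18.72
position: [0.5976, -0.258, 0.0462]
tool_rot: [[-0.205, 0.979, -0.001], [0.979, 0.205, -0.001], [-0.001, -0.001, -1.0]]
ft_force: [-4.4, 1.9, 5.5]
grip_width: 0.0514
gripper_force: 45.7
[ 0.5976 -0.258   0.0462] [-4.3843  1.9436  5.541 ] [-0.2226  0.7622 -0.2233]
along -0.0031456535028038164 lat -0.00034247094148021854
```

```bash
python3 -m crank '[8.5,0,0,0,0, 8.5,0,0,0,0, 8.5,0,0,0,0, 8.5,0,0,0,0, 8.5,1,0,0.2,0, 8.5,1.5,0,0.2,0, 8.5,1.5,0,0.2,0, 8.5,1.2,0,0,0]' 40; python3 -m crank '[8.5,0.6,0,0,0, 8.5,0,0,0,0, 8.5,0,0,0,0, 4.5,0,0,0,0, 4.5,0,0,0,0, 4.5,0,0,0,0, 4.5,0,0,0,0, 4.5,0,0,0,0]' 40
python3 - <<'E'
from h import *
np.set_printoptions(precision=4,suppress=True)
s=env.observe();print(s["position"],s["ft_force"],s["wrist_torque"])
p=np.array(s["position"])[:2]-[.5973,-.2548];y=np.array([-.2028,.979]);x=np.array([.979,.2028]);print("along",p@y,"lat",p@x)
E
```

```text
time_s: 19.38
position: [0.5866, -0.2045, 0.0389]
tool_rot: [[-0.206, 0.979, -0.001], [0.979, 0.206, 0.001], [0.001, -0.001, -1.0]]
ft_force: [0.2, 0.1, 0.1]
grip_width: 0.0852
gripper_force: 0.0
time_s: 20.05
position: [0.5861, -0.2009, 0.0396]
tool_rot: [[-0.205, 0.979, 0.0], [0.979, 0.205, -0.001], [-0.001, 0.0, -1.0]]
ft_force: [-0.9, -2.5, 1.1]
grip_width: 0.051
gripper_force: 48.1
[ 0.5861 -0.2009  0.0396] [-0.927  -2.4845  1.0538] [-0.3018  0.0811 -0.205 ]
along 0.05501103157393495 lat -2.0420990124500134e-05
```

```bash
python3 -m crank '[4.5,0,0,-0.2,0, 4.5,0,0,-0.2,0, 4.5,0,0,-0.1,0, 4.5,-0.4,0,0,0, 4.5,-0.6,0,0,0, 4.5,-0.6,0,0,0, 4.5,-0.4,0,0,0, 4.5,0,0,0,0]' 40
python3 - <<'E'
from h import *
np.set_printoptions(precision=4,suppress=True)
s=env.observe();print(s["position"],s["ft_force"],s["wrist_torque"])
p=np.array(s["position"])[:2]-[.5973,-.2548];y=np.array([-.2028,.979]);x=np.array([.979,.2028]);print("along",p@y,"lat",p@x)
E
```

```text
time_s: 20.72
position: [0.5901, -0.2207, 0.0443]
tool_rot: [[-0.205, 0.979, -0.001], [0.979, 0.205, 0.0], [0.001, -0.0, -1.0]]
ft_force: [-1.5, -0.7, -3.2]
grip_width: 0.051
gripper_force: 47.5
[ 0.5901 -0.2207  0.0443] [-1.4633 -0.7267 -3.2224] [ 0.5452  0.5101 -0.1638]
along 0.03483762579418407 lat -0.0001677684633619291
```

Sliding smoothly; continue 4 cm, then the last bit slowly.

```bash
python3 -m crank '[4.5,-0.6,0,0,0, 4.5,-0.6,0,0,0, 4.5,-0.6,0,0,0, 4.5,-0.6,0,0,0, 4.5,-0.6,0,0,0, 4.5,-0.6,0,0,0, 4.5,-0.3,0,0,0, 4.5,0,0,0,0]' 40; python3 -m crank '[4.5,-0.2,0,0,0, 4.5,-0.2,0,0,0, 4.5,-0.2,0,0,0, 4.5,-0.2,0,0,0, 4.5,-0.1,0,0,0, 4.5,0,0,0,0, 4.5,0,0,0,0, 4.5,0,0,0,0]'
python3 - <<'E'
from h import *
np.set_printoptions(precision=4,suppress=True)
s=env.observe();print(s["position"],s["ft_force"],s["wrist_torque"])
p=np.array(s["position"])[:2]-[.5973,-.2548];y=np.array([-.2028,.979]);x=np.array([.979,.2028]);print("along",p@y,"lat",p@x)
E
```

```text
time_s: 21.38
position: [0.5956, -0.2485, 0.046]
tool_rot: [[-0.207, 0.978, -0.008], [0.978, 0.207, 0.017], [0.019, -0.005, -1.0]]
ft_force: [-18.8, 45.1, 28.0]
grip_width: 0.0513
gripper_force: 51.2
time_s: 22.05
position: [0.5977, -0.258, 0.0466]
tool_rot: [[-0.208, 0.978, -0.007], [0.978, 0.208, 0.015], [0.016, -0.004, -1.0]]
ft_force: [-18.9, 42.3, 28.4]
grip_width: 0.0513
gripper_force: 51.6
[ 0.5977 -0.258   0.0466] [-18.9044  42.2581  28.3799] [ 7.0325  2.7619 -0.4582]
along -0.003223322467728938 lat -0.00024033177842939295
```

```bash
python3 -m crank '[4.5,0.4,0,0,0, 4.5,0,0,-0.2,0, 4.5,0,0,-0.15,0, 4.5,0,0,0,0, 4.5,0,0,0,0, 4.5,0,0,0,0, 4.5,0,0,0,0, 4.5,0,0,0,0]' 40
python3 - <<'E'
from h import *
np.set_printoptions(precision=4,suppress=True)
s=env.observe();print(s["position"],s["ft_force"],s["wrist_torque"])
p=np.array(s["position"])[:2]-[.5973,-.2548];y=np.array([-.2028,.979]);x=np.array([.979,.2028]);print("along",p@y,"lat",p@x)
p=optics.get_image("wrist");save(p,"w8.png",None,1.5)
E
```

```text
time_s: 22.72
position: [0.5989, -0.2632, 0.0478]
tool_rot: [[-0.205, 0.979, -0.001], [0.979, 0.205, 0.0], [0.0, -0.001, -1.0]]
ft_force: [-4.7, 3.4, -2.9]
grip_width: 0.0512
gripper_force: 47.9
[ 0.5989 -0.2632  0.0478] [-4.6976  3.4287 -2.8732] [ 0.7231  0.7523 -0.0429]
along -0.008522863819774261 lat -0.00013910327825693817
```

View pics/w8.png

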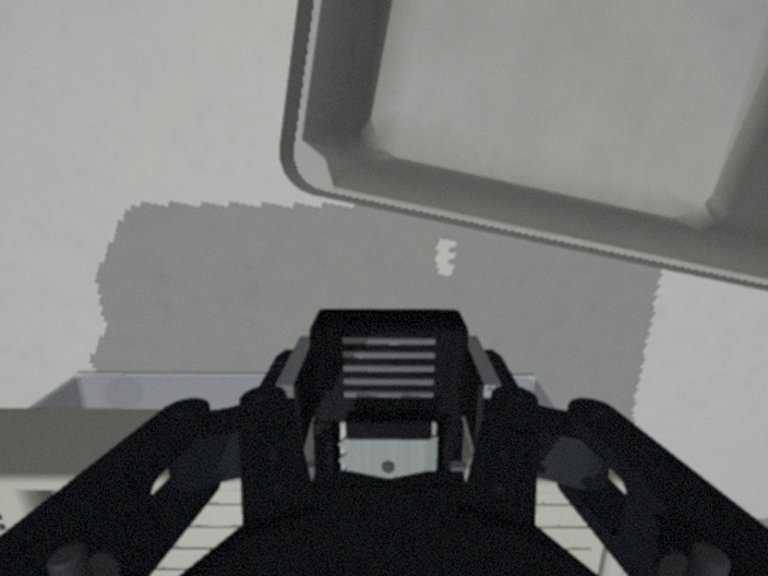

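```bash
cat > chk.py <<'E'
from h import *
np.set_printoptions(precision=4,suppress=True)
s=env.observe();print(s["position"],s["ft_force"],s["wrist_torque"])
p=np.array(s["position"])[:2]-[.5973,-.2548];y=np.array([-.2028,.979]);x=np.array([.979,.2028]);print("along",p@y,"lat",p@x)
E
python3 -m crank '[4.5,-0.2,0,0,0, 4.5,-0.2,0,0,0, 4.5,-0.2,0,0,0, 4.5,-0.2,0,0,0, 4.5,0,0,0,0, 4.5,0,0,0,0, 4.5,0,0,0,0, 4.5,0,0,0,0]' 40; python3 chk.py
python3 - <<'E'
from h import *
np.set_printoptions(precision=4,suppress=True)
p=optics.get_image("wrist")
g=p["color"].astype(int).sum(2)
col=g[170:260,250:270].mean(1);print(col.round().tolist())
E
```

```text
time_s: 23.43
position: [0.6006, -0.2714, 0.0478]
tool_rot: [[-0.205, 0.979, -0.0], [0.979, 0.205, -0.001], [-0.001, -0.001, -1.0]]
ft_force: [-4.9, -2.8, -5.2]
grip_width: 0.051
gripper_force: 47.7
[ 0.6006 -0.2714  0.0478] [-4.9168 -2.7596 -5.196 ] [ 0.0275  0.9346 -0.0632]
along -0.016964183158970775 lat -0.00012069545204514603
[402.0, 403.0, 403.0, 404.0, 403.0, 403.0, 402.0, 403.0, 402.0, 402.0, 403.0, 405.0, 403.0, 403.0, 404.0, 406.0, 405.0, 406.0, 406.0, 405.0, 403.0, 405.0, 404.0, 405.0, 406.0, 404.0, 404.0, 402.0, 404.0, 404.0, 402.0, 401.0, 402.0, 404.0, 396.0, 339.0, 192.0, 55.0, 31.0, 29.0, 35.0, 34.0, 38.0, 30.0, 36.0, 35.0, 34.0, 51.0, 39.0, 53.0, 61.0, 72.0, 75.0, 79.0, 103.0, 179.0, 263.0, 307.0, 312.0, 265.0, 149.0, 80.0, 82.0, 96.0, 162.0, 252.0, 302.0, 310.0, 266.0, 146.0, 85.0, 83.0, 86.0, 157.0, 249.0, 301.0, 312.0, 266.0, 150.0, 84.0, 83.0, 108.0, 172.0, 257.0, 302.0, 291.0, 225.0, 129.0, 85.0, 90.0]
```

```bash
cat >> chk.py <<'E'
p=optics.get_image("wrist")
m=onz(p,np.array([260/512,206/384]),.074)[:2];print("end along",(m-[.5973,-.2548])@y,m)
E
python3 chk.py
python3 -m crank '[4.5,-0.15,0,0,0, 4.5,-0.15,0,0,0, 4.5,-0.15,0,0,0, 4.5,-0.15,0,0,0, 4.5,0,0,0,0, 4.5,0,0,0,0, 4.5,0,0,0,0, 4.5,0,0,0,0]' 40; python3 chk.py
```

```text
[ 0.6006 -0.2714  0.0478] [-5.9784 -3.3314 -4.6391] [-0.0449  0.9167 -0.1067]
along -0.016955419857403363 lat -0.00014085330963968848
end along 0.013238202858636278 [ 0.596  -0.2416]
time_s: 24.2
position: [0.601, -0.2738, 0.0478]
tool_rot: [[-0.206, 0.979, -0.004], [0.979, 0.206, 0.005], [0.006, -0.002, -1.0]]
ft_force: [-9.0, 12.6, 1.5]
grip_width: 0.0514
gripper_force: 48.5
[ 0.601  -0.2738  0.0478] [-8.9863 12.6275  1.4776] [ 2.1017  1.453  -0.2726]
along -0.019343925655150414 lat -0.0002009310589604173
end along 0.01065250374682061 [ 0.5964 -0.2441]
```

```bash
python3 -m crank '[4.5,0.4,0,0,0, 8.5,0,0,0,0, 8.5,0,0,0,0, 8.5,0,0,0,0, 8.5,0,0,0,0, 8.5,0.7,0,0,0, 8.5,0.9,0,0,0, 8.5,0,0,0,0]' 40; python3 -m crank '[8.5,0,0,0.3,0, 8.5,0,0,0,0, 4.5,0,0,0,0, 4.5,0,0,0,0, 4.5,0,0,0,0, 4.5,0,0,0,0, 4.5,0,0,0,0, 4.5,0,0,0,0]' 40; python3 chk.py; python3 -m crank '[4.5,-0.15,0,0,0, 4.5,-0.15,0,0,0, 4.5,-0.15,0,0,0, 4.5,-0.15,0,0,0, 4.5,-0.15,0,0,0, 4.5,0,0,0,0, 4.5,0,0,0,0, 4.5,0,0,0,0]' 40; python3 chk.py
```

```text
time_s: 24.92
position: [0.5977, -0.2552, 0.048]
tool_rot: [[-0.207, 0.978, -0.001], [0.978, 0.207, 0.001], [0.001, -0.0, -1.0]]
ft_force: [-0.7, 0.7, 0.4]
grip_width: 0.0851
gripper_force: 0.0
time_s: 25.58
position: [0.598, -0.2574, 0.0452]
tool_rot: [[-0.205, 0.979, 0.0], [0.979, 0.205, -0.0], [-0.0, 0.0, -1.0]]
ft_force: [-1.0, -0.3, 1.5]
grip_width: 0.0512
gripper_force: 46.0
[ 0.598  -0.2574  0.0452] [-1.0354 -0.2921  1.5315] [-0.1533  0.2113 -0.036 ]
along -0.0026509134626084047 lat 0.00011913909631318038
end along 0.02855066713724358 [ 0.5931 -0.2265]
time_s: 26.3
position: [0.598, -0.2584, 0.045]
tool_rot: [[-0.206, 0.978, -0.005], [0.978, 0.206, 0.011], [0.012, -0.003, -1.0]]
ft_force: [-9.2, 26.9, 14.2]
grip_width: 0.0513
gripper_force: 47.8
[ 0.598  -0.2584  0.045 ] [-9.2353 26.9004 14.234 ] [ 3.7722  1.2129 -0.5907]
along -0.003682933788209535 lat -3.1608561585864705e-05
end along 0.027049616825875582 [ 0.5933 -0.228 ]
```

```bash
python3 - <<'E'
s=open("chk.py").read().split("p=optics")[0]+'''
p=optics.get_image("wrist")
g=p["color"].astype(int).sum(2)[:,250:270].mean(1)
r=next(i for i in range(150,330) if g[i:i+4].max()<110)-0.5
m=onz(p,np.array([260/512,r/384]),.074)[:2];print("row",r,"end along",(m-[.5973,-.2548])@y,m)
'''
open("chk.py","w").write(s)
E
python3 chk.py
```

```text
[ 0.598  -0.2584  0.0451] [-9.0455 26.2583 14.7063] [ 3.7021  1.2109 -0.606 ]
along -0.0037100277439992414 lat -3.13846353525478e-05
row 235.5 end along 0.012579743985915617 [ 0.5963 -0.2422]
```

```bash
python3 -m crank '[4.5,0.5,0,0,0, 4.5,0,0,-0.15,0, 4.5,0,0,-0.15,0, 4.5,0,0,0,0, 4.5,-0.2,0,0,0, 4.5,-0.2,0,0,0, 4.5,-0.1,0,0,0, 4.5,0,0,0,0]' 40; python3 chk.py
```

```text
time_s: 27.07
position: [0.5976, -0.2586, 0.0459]
tool_rot: [[-0.207, 0.978, -0.008], [0.978, 0.208, 0.012], [0.014, -0.005, -1.0]]
ft_force: [-6.1, 25.9, 1.3]
grip_width: 0.051
gripper_force: 46.1
[ 0.5976 -0.2586  0.0459] [-6.1471 25.8959  1.2943] [3.7024 0.8378 0.1398]
along -0.0037407726108705736 lat -0.00048721008895736883
row 235.5 end along 0.012017283543790853 [ 0.596  -0.2428]
```

```bash
python3 -m crank '[4.5,0.6,0,0,0, 8.5,0,0,0,0, 8.5,0,0,0,0, 8.5,0,0,0,0, 8.5,0,0,0,0, 8.5,0,0,-3,0, 8.5,2,0,-4,0, 8.5,4,0,-3,0]' 40; python3 -m crank '[8.5,4,0,0,0, 8.5,4,0,0,0, 8.5,4,0,0,0, 8.5,4,0,0,0, 8.5,0,0,0,0, 8.5,0,0,0,0, 8.5,0,0,0,0, 8.5,0,0,0,0]'
python3 - <<'E'
from h import *
np.set_printoptions(precision=4,suppress=True,linewidth=200)
a=cv2.resize(cv2.imread("pics/top0.png"),(512,384),interpolation=cv2.INTER_AREA).astype(int).sum(2)
p=optics.get_image("top");b=p["color"].astype(int).sum(2)
# sample along the slot axis in world at z=.072
y=np.array([-.2028,.979])
for nm,im in(("init",a),("now",b)):
    v=[]
    for al in np.arange(-.05,.03,.002):
        acc=[]
        for lat in(-.015,-.008,0,.008,.015):
            q=np.array([.5973,-.2548])+al*y+lat*np.array([.979,.2028])
            u=proj(p,[q[0],q[1],.072]);acc.append(cv2.remap(im.astype(np.float32),np.float32([[u[0]]]),np.float32([[u[1]]]),1)[0,0])
        v.append(int(np.mean(acc)))
    print(nm,v)
for n in("cassette","cassette_teeth"):print(n,[(round(k["score"],2),(np.array(k["at"])*[512,384]).round(1)) for k in spotter.look_for(p,n)[:2]])
w=optics.get_image("side")
for n in("cassette","cassette_teeth"):print(n,[(round(k["score"],2),(np.array(k["at"])*[512,384]).round(1)) for k in spotter.look_for(w,n)[:2]])
E
```

```text
time_s: 27.78
position: [0.5884, -0.2106, 0.1428]
tool_rot: [[-0.202, 0.979, 0.003], [0.979, 0.202, -0.003], [-0.003, 0.003, -1.0]]
ft_force: [1.5, 0.8, 1.5]
grip_width: 0.0852
gripper_force: 0.0
time_s: 28.45
position: [0.5553, -0.0525, 0.1403]
tool_rot: [[-0.204, 0.979, 0.001], [0.979, 0.204, -0.0], [-0.001, 0.001, -1.0]]
ft_force: [-0.7, 0.5, 0.1]
grip_width: 0.0852
gripper_force: 0.0
init [404, 402, 397, 394, 396, 403, 406, 393, 350, 272, 181, 103, 67, 73, 109, 146, 173, 174, 185, 187, 201, 202, 188, 182, 166, 163, 148, 163, 227, 310, 375, 402, 407, 406, 408, 415, 424, 425, 421, 412]
now [427, 425, 420, 420, 423, 424, 417, 393, 332, 237, 142, 79, 62, 88, 124, 163, 177, 189, 189, 179, 192, 189, 203, 191, 174, 155, 139, 191, 281, 365, 405, 413, 411, 411, 415, 423, 434, 436, 433, 419]
cassette [(0.73, array([305.3, 161.9])), (0.58, array([326. , 173.9]))]
cassette_teeth [(0.9, array([306.9, 161.8]))]
cassette [(0.64, array([301.5, 204.4]))]
cassette_teeth [(0.72, array([299.1, 201.6]))]
```

Run:
```python
from h import *
p=optics.get_image("top");im=p["color"].astype(np.float32).sum(2)
y=np.array([-.2028,.979])
for nm,lats,z in(("ramp",(-.06,-.07,-.08,-.09,-.1),.084),("ramp45",(-.045,-.04,-.05),.084),("out",(.045,.055,.065,.075),.084),("block",(-.015,-.008,0,.008,.015),.072)):
    v=[]
    for al in np.arange(-.05,.02,.001):
        acc=[]
        for lat in lats:
            q=np.array([.5973,-.2548])+al*y+lat*np.array([.979,.2028])
            u=proj(p,[q[0],q[1],z]);acc.append(cv2.remap(im,np.float32([[u[0]]]),np.float32([[u[1]]]),1)[0,0])
        v.append(np.mean(acc))
    v=np.array(v);d=np.diff(v);i=[k for k in range(1,len(d)-1) if abs(d[k])>15 and abs(d[k])>=abs(d[k-1]) and abs(d[k])>abs(d[k+1])]
    print(nm,[(round((-.0495+.001*k)*1000,1),int(d[k])) for k in i])
```

```text
ramp [(-34.5, -47), (-28.5, 26)]
ramp45 [(-33.5, -46), (-27.5, 24)]
out [(-34.5, -46), (-28.5, 28)]
block [(-32.5, -51), (-21.5, 19), (6.5, 46)]
```

```bash
python3 -m crank '[0.5,-2,0,0,0, 0.5,-4,0,0,0, 0.5,-4,0,0,0, 0.5,-4,0,0,0, 0.5,-2,0,0,0, 0.5,0,0,3,0, 0.5,0,0,3,0, 0.5,0,0,2.8,0]' 40; python3 -m crank '[0,0,0,0,0, 0,0,0,0,0, 0,0,0,0,0, 0,-0.8,0,0,0, 0,-0.8,0,0,0, 0,-0.4,0,0,0, 0,-0.2,0,0,0, 0,0,0,0,0]'; python3 chk.py
```

```text
time_s: 29.47
position: [0.5874, -0.2084, 0.051]
tool_rot: [[-0.204, 0.979, 0.0], [0.979, 0.204, -0.0], [-0.0, 0.0, -1.0]]
ft_force: [-0.3, -0.3, -1.0]
grip_width: 0.0053
gripper_force: 0.0
time_s: 30.13
position: [0.5923, -0.2301, 0.0526]
tool_rot: [[-0.205, 0.979, 0.001], [0.979, 0.205, -0.0], [-0.001, 0.001, -1.0]]
ft_force: [-0.1, -0.1, -0.3]
grip_width: 0.0001
gripper_force: 0.0
[ 0.5923 -0.2301  0.0526] [-0.1056 -0.1427 -0.2581] [-0.0535  0.0166  0.0359]
along 0.025219490897270998 lat 8.284587330384337e-05
row 257.5 end along 0.02585705554832107 [ 0.5937 -0.2291]
```

```bash
python3 -m crank '[0,-0.2,0,0,0, 0,-0.2,0,0,0, 0,-0.2,0,0,0, 0,-0.2,0,0,0, 0,-0.2,0,0,0, 0,0,0,0,0, 0,0,0,0,0, 0,0,0,0,0]'; python3 chk.py|head -2;  python3 -m crank '[0,-0.1,0,0,0, 0,-0.1,0,0,0, 0,-0.1,0,0,0, 0,-0.1,0,0,0, 0,0,0,0,0, 0,0,0,0,0, 0,0,0,0,0, 0,0,0,0,0]'; python3 chk.py|head -2
```

```text
time_s: 30.85
position: [0.5942, -0.239, 0.0523]
tool_rot: [[-0.206, 0.979, -0.0], [0.979, 0.206, 0.0], [0.0, -0.0, -1.0]]
ft_force: [-0.1, -0.3, -0.9]
grip_width: -0.0
gripper_force: 0.0
[ 0.5942 -0.239   0.0523] [-0.0901 -0.3137 -0.9169] [ 0.0227 -0.035   0.0209]
along 0.016109552546171947 lat 0.00014377737814825144
time_s: 31.57
position: [0.5948, -0.2423, 0.0523]
tool_rot: [[-0.206, 0.979, -0.001], [0.979, 0.206, 0.001], [0.001, -0.0, -1.0]]
ft_force: [-2.4, 4.5, 1.4]
grip_width: 0.0003
gripper_force: 2.6
[ 0.5948 -0.2423  0.0523] [-2.4362  4.5218  1.4265] [ 0.785   0.2294 -0.0567]
along 0.012757432751087306 lat 0.00012042731719601678
```

```bash
python3 -m crank '[0,-0.1,0,0,0, 0,-0.1,0,0,0, 0,-0.1,0,0,0, 0,-0.1,0,0,0, 0,-0.1,0,0,0, 0,0,0,0,0, 0,0,0,0,0, 0,0,0,0,0]'; python3 chk.py|head -2
```

```text
time_s: 32.28
position: [0.5947, -0.2424, 0.0522]
tool_rot: [[-0.207, 0.978, -0.005], [0.978, 0.207, 0.009], [0.01, -0.003, -1.0]]
ft_force: [-6.6, 25.4, 11.5]
grip_width: -0.0003
gripper_force: 12.9
[ 0.5947 -0.2424  0.0522] [-6.5928 25.4228 11.4559] [ 3.8839  0.9698 -0.0181]
along 0.012662621870624875 lat 1.1383984964630163e-05
```

```bash
python3 -m crank '[0,0.5,0,0,0, 0,1.5,0,0,0, 0,3,0,0,0, 0,1,0,-3,0, 0,0,0,-4,0, 0,0,0,-4,0, 0,0,0,-3,0, 0,0,0,0,0]'
python3 - <<'E'
from h import *
np.set_printoptions(precision=4,suppress=True)
p=optics.get_image("top")
for n,z in(("cassette",.072),("cassette_teeth",.0776),("dial_grip",.1)):
    for k in spotter.look_for(p,n)[:1]:
        w=onz(p,k["at"],z);d=w[:2]-[.583,-.3522];c,s=np.cos(.204),np.sin(.204);print(n,k["score"],w,"slicer",c*d[0]+s*d[1],-s*d[0]+c*d[1])
im=p["color"].astype(np.float32).sum(2);y=np.array([-.2028,.979]);v=[]
for al in np.arange(-.05,.02,.001):
    v.append(np.mean([cv2.remap(im,*[np.float32([[t]]) for t in proj(p,[*(np.array([.5973,-.2548])+al*y+l*np.array([.979,.2028])),.072])],1)[0,0] for l in(-.015,-.008,0,.008,.015)]))
d=np.diff(v);print("end",-49.5+np.argmax(d[40:])+40)
E
```

```text
time_s: 33.0
position: [0.5859, -0.1906, 0.1995]
tool_rot: [[-0.206, 0.979, 0.011], [0.979, 0.206, -0.007], [-0.009, 0.01, -1.0]]
ft_force: [0.2, 0.1, 0.4]
grip_width: -0.0002
gripper_force: 0.0
cassette 0.87 [ 0.618  -0.3205  0.072 ] slicer 0.04073114719331487 0.02396156326556638
end -3.5
```

```bash
python3 -m crank '[0,4,0,0,0, 0,4,0,0,0, 0,4,0,0,0, 0,4,0,0,0, 0,2,0,0,0, 0,0,0,0,0, 0,0,0,0,0, 0,0,0,0,0]'
python3 - <<'E'
from h import *
np.set_printoptions(precision=4,suppress=True)
for cam in("top","side"):
  p=optics.get_image(cam)
  for n,z in(("cassette_teeth",.0776),("dial_grip",.1)):
    for k in spotter.look_for(p,n)[:1]:
        w=onz(p,k["at"],z);d=w[:2]-[.583,-.3522];c,s=np.cos(.204),np.sin(.204);print(cam,n,k["score"],w,"slicer",c*d[0]+s*d[1],-s*d[0]+c*d[1])
  if cam=="top":
    im=p["color"].astype(np.float32).sum(2);y=np.array([-.2028,.979]);v=[]
    for al in np.arange(-.05,.02,.001):
      v.append(np.mean([cv2.remap(im,*[np.float32([[t]]) for t in proj(p,[*(np.array([.5973,-.2548])+al*y+l*np.array([.979,.2028])),.072])],1)[0,0] for l in(-.015,-.008,0,.008,.015)]))
    d=np.diff(v);print("end",-49.5+np.argmax(d[40:])+40,np.array(v[44:66]).astype(int))
E
```

```text
time_s: 33.87
position: [0.5467, -0.0136, 0.1913]
tool_rot: [[-0.205, 0.979, -0.001], [0.979, 0.205, -0.0], [0.0, -0.001, -1.0]]
ft_force: [0.6, -0.8, 0.3]
grip_width: -0.0002
gripper_force: 0.0
top cassette_teeth 0.85 [ 0.6036 -0.3052  0.0776] slicer 0.029657650570929294 0.041814213033382897
top dial_grip 0.51 [ 0.4585 -0.3622  0.1   ] slicer -0.12397535242659533 0.015464164303086536
end 4.5 [191 186 183 181 170 152 151 164 194 235 281 328 366 392 404 411 412 412
 410 409 408 408]
side cassette_teeth 0.45 [ 0.6076 -0.2846  0.0776] slicer 0.03776434776285234 0.06118510151774048
```

```bash
python3 -c "
from rig import env
print(env.close_job())"
```

```text
the job is handed in; nothing more can be done
None
```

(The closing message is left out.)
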